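# Hang the dial thermometer beside the bag sealer

### The arm

A 7-joint arm with a two-finger parallel gripper is mounted at the origin on the work surface. World frame = base frame: x ahead of the robot, y to its left, z up, the work surface at z = 0. Lengths are in m, angles in rad, forces in N, time in s.
With the tool pointing down it reaches from about 0.4 to 0.85 m from the base axis. Payload 10.4 kg.
Tool frame: the origin (TCP) lies between the finger pads; the fingertips stand 25 mm ahead of it and the grasp point (between the pads) lies 6 mm ahead of it (tcp_to_tips is the distance from the TCP to the fingertips, in m); z points along the fingers, y is the line along which they close (so a half turn about z gives the same grasp; the last joint's range is limited). The gripper opens to 85 mm and grips with 20 to 120 N. Pads are 22 mm wide; open, the fingers measure 114 mm over their backs; the gripper's body (76 mm by 85 mm) begins 54 mm behind the grasp point. The pads swing forward as they close: fully open they stand 13 mm farther back than shut.
Start: joints at [-0.023, 0.332, -0.065, 1.46, 0.022, 1.35, -0.088], TCP at [0.625, 0, 0.256] pointing down, gripper open.
Joint ranges: [-2.6, 2.6], [-0.5, 2.12], [-1.47, 1.34], [0.16, 2.42], [-1.27, 4.41], [0.06, 2.06], [-2.6, 2.6]. Speed limits (rad/s): [2.22, 2.22, 2.79, 2.79, 3.14, 3.14, 3.14].

### API

Orientations are given as a rotation vector (axis times angle).
In Python, from bench import * gives the robot as it stands. The module is installed in compiled form; this text tells all that it offers.
- The arm moves only by the tool jog_arm, never from a script. Its argument "increments" is a list of rows, each an object with "dp": the shift along the tool's x, y, z in units of 0.02 m (1.0 is 0.02 m), a list of three; "spin": the turn about the tool's z in units of 45 degrees (1.0 is 45 degrees). In form: [{"dp": [tx, ty, tz], "spin": spin}, ...]. A call has 1 to 5 rows; each row shifts and turns the commanded pose from where the row before left it, along the tool's axes as they then stand; what a row does not reach is not made up. A row lasts 1/10 s, in which the tool goes at most 50 mm and 8.59 degrees, less where a joint would pass 70% of its speed; a pose out of reach is approached as far as the arm can. A call with a number of a shift or a turn outside -1 to 1 is refused whole. A call with a gripper value outside its range is refused whole. "jaw" is the closure, from -1 (fully open) to 1 (shut), so that 0 is half open, set as the call begins (left out, the last holds). The fingers move at their own pace and stop on an object; "grip_force" is the grip in N (left out, the last holds). Time passes only in rows, so rows that do not move let the fingers close. It gives the time, the measured TCP pose, the force, the opening and the grip force at its end, in the units of the state.
- get_state(): the state, without advancing time (a new reading comes with each control period).
- read_camera(name): name is "scene" or "side" or "wrist"; returns (picture, depth): 480x640x3 uint8, red, green, blue; 480x640 float32, m along the optical axis (not along the pixel's ray), 0 where there is no reading.
- calibration(name): a dict with "fov_y" (degrees; the focal length in pixels is half the picture's height over the tangent of half this angle, whatever the lens; pixels are square), "cx", "cy" (the principal point, pixels), "T" (4x4, takes a point from camera to world coordinates); the wrist camera has in their place "T_tool_cam" (4x4, takes a point from camera to tool coordinates, whose origin is the TCP and whose axes are the flange's). Camera axes: x right, y down, z forward; pixel columns grow to the right and rows downward; lengths in m; the calibration is good to about 2 mm. The wrist camera is an equidistant fisheye: a pixel r from the principal point sees the ray r / f radians off the axis. A picture is of the moment at which its call begins: read the wrist's pose just before it. calibration takes no time and is no camera call.
- sign_off(): hands the job in; it is judged then, once.
The state is a dict: "time": time; "q": joint angles; "joint_velocities": joint speeds; "joint_efforts": joint torques, N m; "ee_pos": TCP position; "orientation": TCP orientation; "wrist_force": force on the tool from outside, world axes, zero at the start; "moment": the same for the moment, N m; "gripper_width": opening from 0.0 (shut) to 1.0 (fully open); "grasp_force": force on a finger pad.
Only numpy, scipy, OpenCV 4.12 (cv2) and the standard library are available. Lean on these libraries where they do the work, as an engineer would, in place of code of your own. Each camera call takes 0.05 s, during which the arm holds its last target. There are 200 camera calls.

### The job

Take the round dial thermometer and hang it by its eye on the hook of the hook stand, with the dial pointing outward: away from the post, the way the hook points, and squarely so. Let go and leave it hanging still and straight down; leave the other two instruments standing where they are.

Things in the scene. Friction and masses are not known exactly. Their poses are not given: they have to be found in the camera images.
- thermometer: Steel instrument with ROUND head, loose, 0.13-0.21 kg. Origin: centre of foot underside; z up, +x out of dial face (at start 34 to 109 deg left of world +x). Foot 52 (x) x 56 x 8 mm; head 60 mm dia, 39 mm up, x -7 to 11; eye (window through it along x) 40 mm wide, 70 to 106 mm up; flat grip tab 8 thick (x), 54 wide, 106 to 150 up: pinch it from above, finger ends 116 or more up to clear the hook.
- hook_stand: Hook stand, fixed. Origin: on table under the post; z up, +x the way the hook points. Base 110 x 110 x 14 mm; post 16 mm dia at origin, 180 mm tall, nothing above it; from its top a level round bar, 8 mm dia, axis 180 mm up, runs to x = 100, its tip turning up to x = 108, top 192 mm up. Hung well at x = 60, the thermometer's foot underside is 78 mm above the table.
- square_gauge: Same stainless build as the thermometer (foot 52 x 56 mm, eye and hand tab, 150 mm tall), but its head is a SQUARE 60 x 60 mm box with a white panel. To be left alone. Origin: centre of the underside of the foot; z up, +x out of its marked face.
- narrow_timer: Same stainless build as the thermometer (foot 52 x 56 mm, eye and hand tab, 150 mm tall), but its head is a NARROW upright box 34 mm wide, 60 mm tall with a dark display. To be left alone. Origin: centre of the underside of the foot; z up, +x out of its marked face.
Not all that is in view belongs to the job. What is shaped like the thermometer but brown or turquoise is not meant.

How it is judged:
At the end, for the whole second after the job is handed in: The thermometer hangs at rest by its eye on the bar, its origin 15 to 115 mm out along the stand's x, within 20 mm of the bar in y and 63 to 93 mm above the table; dial away from the post within 20 degrees of the hook's direction; upright within 17 degrees (x of thermometer in the frame of hook_stand between 0.015 and 0.115 m and y of thermometer in the frame of hook_stand between -0.02 and 0.02 m and z of thermometer in the frame of hook_stand between 0.063 and 0.093 m and x of hook_stand in the frame of thermometer below -0.005 m and angle between the x axis of thermometer and the x axis of hook_stand, either way round below 0.35 rad and angle between thermometer's own z axis and vertical below 0.3 rad and linear speed of thermometer below 0.03 m/s and angular speed of thermometer below 0.3 rad/s); the robot touches nothing.
It fails at once if the square gauge is knocked over or shifted by more than 30 mm (distance of square_gauge from where it was at the start of the episode above 0.03 m or angle between square_gauge's own z axis and vertical above 0.5 rad).
It fails at once if the narrow timer is knocked over or shifted by more than 30 mm (distance of narrow_timer from where it was at the start of the episode above 0.03 m or angle between narrow_timer's own z axis and vertical above 0.5 rad).
It also fails if it takes over 43 s, if anything falls off the work surface, if the arm or the gripper's body presses on something with over 40 N, if the wrist force passes 120 N, or if a joint passes its speed limit or range.

## Working session

There is one attempt and no reset: what is moved stays moved. The work goes in short steps, Python scripts to look and compute and a tool call to move; the robot and the scene stay as the last step left them, time stands still between calls to the robot, and variables do not carry over. Pictures are saved under pics/ and viewed, at most 10 in all, crops included, and the job is handed in when it is done.

Besides the shell and the picture viewer there is one more tool, called after "Emit:" as name(argument=value, ...) on one line, values as JSON. jog_arm: Moves the arm, as the interface text tells. Shifts and turns lie within -1 to 1; 1 stands for 0.02 m of shift or 45 degrees of turn. Its arguments: {"type":"object","properties":{"increments":{"type":"array","items":{"type":"object","properties":{"dp":{"type":"array","items":{"type":"number","minimum":-1,"maximum":1}},"spin":{"type":"number","minimum":-1,"maximum":1}}}},"jaw":{"type":"number"},"grip_force":{"type":"number"}},"required":["increments"]}

```bash
mkdir -p pics
cat > h.py <<'E'
from bench import *
import numpy as np, cv2
from scipy.spatial.transform import Rotation as R
def cloud(n):
    p,d=read_camera(n); c=calibration(n); f=240/np.tan(np.radians(c["fov_y"])/2)
    v,u=np.mgrid[:480,:640]; P=np.stack([(u-c["cx"])/f*d,(v-c["cy"])/f*d,d],-1)
    W=P@c["T"][:3,:3].T+c["T"][:3,3]; W[d==0]=np.nan
    return p,W
E
python3 - <<'E'
from h import *
for n in("scene","side"):
    p,W=cloud(n); np.savez(n+".npz",p=p,W=W); cv2.imwrite(f"pics/{n}0.png",p[:,:,::-1])
s=get_state();print(s);print(calibration("scene")["T"],calibration("side")["T"],calibration("wrist"))
E
```

```text
{'time': 0.1, 'q': array([-0.02259153,  0.33284095, -0.06469092,  1.46077806,  0.02159773,
        1.34988865, -0.08845943]), 'joint_velocities': array([ 0.00068696, -0.00161645,  0.00103881, -0.00278734,  0.00091219,
       -0.00042531, -0.00285327]), 'joint_efforts': array([ 9.25707973e-04, -6.26745987e+01,  4.87730233e-02, -3.92438293e+01,
        1.62844139e-02,  6.89412060e-03, -5.92459219e-05]), 'ee_pos': array([ 6.24732850e-01, -9.29089776e-06,  2.55613136e-01]), 'orientation': array([-2.22081266e+00, -2.22090274e+00,  1.41070418e-03]), 'wrist_force': array([-0.78199837,  0.82135646,  0.4643735 ]), 'moment': array([ 0.01768718,  0.05150731, -0.02525446]), 'grasp_force': 0.0, 'gripper_width': 1.0022398505586527}
[[-0.40289199  0.65782963 -0.63634757  1.096331  ]
 [ 0.9152428   0.28734016 -0.28242918  0.35975406]
 [-0.00294207 -0.69620098 -0.71784088  0.76665401]
 [ 0.          0.          0.          1.        ]] [[ 0.9790602  -0.11904726  0.16513293  0.28189177]
 [-0.20332614 -0.53209002  0.82191161 -0.79316174]
 [-0.00998074 -0.83827678 -0.54515358  0.5991684 ]
 [ 0.          0.          0.          1.        ]] {'fov_y': 65.70646984690485, 'cx': 323.69477137159976, 'cy': 241.1363953522674, 'T_tool_cam': array([[ 1.53220559e-03, -9.62330357e-01, -2.71878532e-01,
         6.86066210e-02],
       [ 9.99998472e-01,  1.70329827e-03, -3.93309428e-04,
        -1.90089942e-04],
       [ 8.41583836e-04, -2.71877514e-01,  9.62331496e-01,
        -1.17693857e-01],
       [ 0.00000000e+00,  0.00000000e+00,  0.00000000e+00,
         1.00000000e+00]])}
```

View pics/scene0.png

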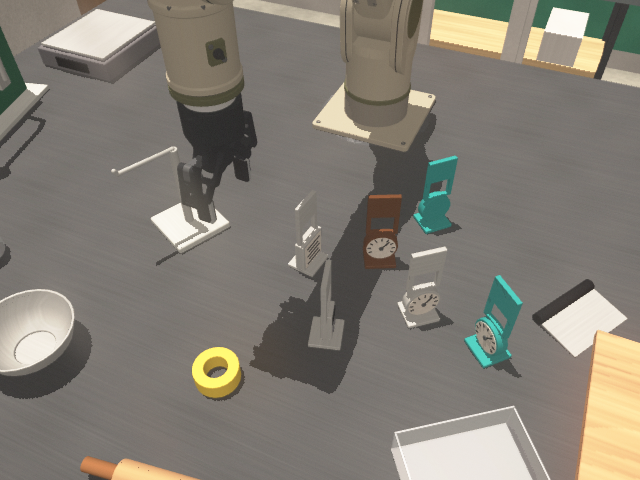

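View pics/side0.png

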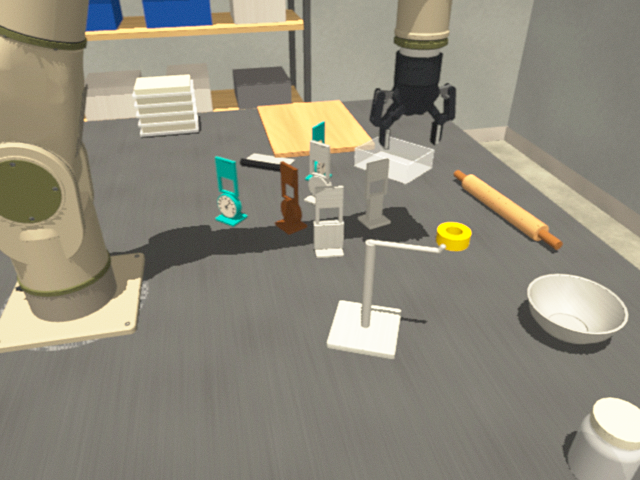

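The scene view shows the steel round-dial thermometer at (423,290), with a brown and two turquoise decoys around it. The other steel instruments are at (308,240) and (327,310). The stand has its base at (190,222) and its hook runs from (175,150) to (115,172).

```bash
cat > m.py <<'E'
from h import *
a=np.load("scene.npz");p,W=a["p"].astype(int),a["W"]
b=np.load("side.npz");q,V=b["p"].astype(int),b["W"]
def fit(P,name):
    c,s,_=cv2.minAreaRect(P[:,:2].astype(np.float32)*1000)[0:3]; 
    u=np.linalg.svd(P[:,:2]-P[:,:2].mean(0),full_matrices=False)[2][0]
    print(name,len(P),"med",np.median(P,0).round(4),"rect",np.round(c),np.round(s),round(_,1),"dir",np.degrees(np.arctan2(u[1],u[0])).round(1),"z",P[:,2].min().round(3),P[:,2].max().round(3))
def box(W,p,u0,u1,v0,v1,z0,z1):
    M=W[v0:v1,u0:u1].reshape(-1,3); C=p[v0:v1,u0:u1].reshape(-1,3)
    return M[(M[:,2]>z0)&(M[:,2]<z1)&(C.max(1)-C.min(1)<45)]
for nm,w,im,r in [("therm scene",W,p,(398,450,240,330)),("therm side",V,q,(306,332,138,206)),("gauge1 scene",W,p,(285,326,190,280)),("gauge2 scene",W,p,(305,347,255,350)),("g2 side",V,q,(355,392,155,230)),("g1 side",V,q,(312,346,186,260))]:
    fit(box(w,im,*r,.115,.155),nm+" tab"); fit(box(w,im,*r,.003,.2),nm+" all")
fit(box(V,q,325,405,295,360,.006,.022),"base side")
fit(box(W,p,145,235,195,255,.006,.022),"base scene")
fit(box(V,q,380,446,236,254,.165,.2),"bar side")
fit(box(W,p,108,168,145,178,.165,.2),"bar scene")
fit(box(V,q,360,378,255,325,.03,.165),"post side")
E
python3 m.py
```

```text
therm scene tab 669 med [0.5246 0.2694 0.1374] rect [521. 269.] [12. 55.] 40.8 dir -51.4 z 0.115 0.152
therm scene all 2396 med [0.5294 0.2712 0.0663] rect [454. 258.] [209.  76.] 11.9 dir -50.7 z 0.003 0.152
therm side tab 606 med [0.5026 0.2429 0.1338] rect [512. 207.] [329.  43.] 80.6 dir -100.6 z 0.115 0.151
therm side all 1294 med [0.5104 0.2568 0.1122] rect [510. 229.] [372.  58.] 77.1 dir 79.7 z 0.004 0.151
gauge1 scene tab 498 med [0.4994 0.0567 0.1403] rect [555.  89.] [191.  38.] 29.3 dir 31.0 z 0.115 0.152
gauge1 scene all 1877 med [0.5018 0.0592 0.0675] rect [497.  54.] [323.  66.] 24.2 dir 20.4 z 0.003 0.152
gauge2 scene tab 320 med [0.6313 0.1505 0.148 ] rect [621. 147.] [57.  8.] 15.8 dir 14.7 z 0.115 0.152
gauge2 scene all 1905 med [0.6259 0.1503 0.0139] rect [560. 117.] [197.  72.] 21.7 dir 31.4 z 0.003 0.152
g2 side tab 379 med [0.6185 0.141  0.1345] rect [619. 144.] [58. 14.] 15.1 dir -165.1 z 0.115 0.151
g2 side all 1586 med [0.6243 0.1419 0.0518] rect [666. 304.] [406. 100.] 70.5 dir -106.2 z 0.003 0.151
g1 side tab 489 med [0.4902 0.0486 0.1343] rect [491.  52.] [14. 54.] 83.2 dir -6.9 z 0.115 0.151
g1 side all 1820 med [0.4906 0.047  0.0621] rect [516. 172.] [311.  81.] 73.7 dir -94.9 z 0.003 0.151
base side 2972 med [ 0.4902 -0.2062  0.0137] rect [ 495. -195.] [112. 110.] 64.2 dir 6.9 z 0.006 0.022
base scene 1839 med [ 0.5141 -0.1851  0.0134] rect [ 497. -191.] [113. 111.] 64.8 dir 96.5 z 0.006 0.022
bar side 361 med [ 0.5515 -0.2236  0.1823] rect [ 550. -222.] [10. 92.] 64.6 dir -26.0 z 0.176 0.192
bar scene 307 med [ 0.5523 -0.2176  0.1821] rect [ 549. -216.] [11. 99.] 65.6 dir -25.5 z 0.175 0.192
post side 661 med [ 0.4929 -0.2006  0.1001] rect [ 494. -199.] [11. 16.] 68.5 dir -19.5 z 0.03 0.163
```

Emit:
jog_arm(increments=[{"dp": [0.96,-0.37,0],"spin": 0},{"dp": [0.96,-0.37,0],"spin": 0},{"dp": [0.96,-0.37,0],"spin": 0},{"dp": [0.96,-0.37,0],"spin": 0},{"dp": [0.96,-0.37,0],"spin": 0}], jaw=-1, grip_force=60)

```text
time: 0.6
ee_pos: [0.5874, 0.0968, 0.2559]
orientation: [-2.221, -2.221, 0.001]
wrist_force: [1.0, -0.1, -0.4]
gripper_width: 0.998
grasp_force: 0.0
```

Emit:
jog_arm(increments=[{"dp": [0.96,-0.37,0],"spin": 0},{"dp": [0.96,-0.37,0],"spin": 0},{"dp": [0.96,-0.37,0],"spin": 0},{"dp": [0.96,-0.37,0],"spin": 0},{"dp": [0.96,-0.37,0],"spin": 0}])

```text
time: 1.1
ee_pos: [0.5505, 0.1927, 0.2559]
orientation: [-2.221, -2.221, 0.001]
wrist_force: [-1.0, 0.1, 0.5]
gripper_width: 1.0
grasp_force: 0.0
```

Emit:
jog_arm(increments=[{"dp": [0.96,-0.37,0],"spin": 0},{"dp": [0.96,-0.37,0],"spin": 0},{"dp": [0.96,-0.37,0],"spin": 0},{"dp": [0.96,-0.37,0],"spin": 0}])

```text
time: 1.5
ee_pos: [0.5209, 0.2695, 0.2559]
orientation: [-2.221, -2.221, 0.001]
wrist_force: [-0.3, 0.2, 0.0]
gripper_width: 0.998
grasp_force: 0.0
```

Emit:
jog_arm(increments=[{"dp": [0,0,0],"spin": -0.18},{"dp": [0,0,0],"spin": -0.18},{"dp": [0,0,0],"spin": -0.18},{"dp": [0,0,0],"spin": -0.18},{"dp": [0,0,0],"spin": -0.18}])

```text
time: 2.0
ee_pos: [0.5212, 0.2687, 0.2559]
orientation: [-1.307, -2.856, 0.001]
wrist_force: [0.0, -0.1, 0.8]
gripper_width: 0.999
grasp_force: 0.0
```

Emit:
jog_arm(increments=[{"dp": [0,0,0],"spin": 0}])

```text
time: 2.1
ee_pos: [0.5213, 0.2686, 0.2559]
orientation: [-1.312, -2.854, 0.001]
wrist_force: [0.6, -0.4, 0.6]
gripper_width: 0.997
grasp_force: 0.0
```

```bash
cat > w.py <<'E'
from h import *
import sys
def wrist():
    s=get_state(); p,d=read_camera("wrist"); c=calibration("wrist"); f=240/np.tan(np.radians(c["fov_y"])/2)
    v,u=np.mgrid[:480,:640]; x=u-c["cx"];y=v-c["cy"];r=np.hypot(x,y)+1e-9; t=np.tan(r/f)*d
    P=np.stack([x/r*t,y/r*t,d],-1); T=c["T_tool_cam"]; Q=P@T[:3,:3].T+T[:3,3]
    Rm=R.from_rotvec(s["orientation"]).as_matrix(); W=Q@Rm.T+s["ee_pos"]; W[d==0]=np.nan; Q[d==0]=np.nan
    return s,p,Q,W,Rm
E
python3 - <<'E'
from w import *
s,p,Q,W,Rm=wrist(); np.savez("w1.npz",p=p,Q=Q,W=W)
cv2.imwrite("pics/w1.png",p[:,:,::-1]); print(s["time"],s["ee_pos"],Rm.round(3))
m=(W[...,2]>.14)&(W[...,2]<.158)&(np.hypot(W[...,0]-.521,W[...,1]-.269)<.05)
print(m.sum()); 
for A in(W,Q):
    P=A[m]; print(cv2.minAreaRect((P[:,:2]*1000).astype(np.float32)),np.median(P,0))
v,u=np.where(m);print(u.min(),u.max(),v.min(),v.max())
a=np.load("scene.npz");p,V=a["p"].astype(int),a["W"]
for n,mm in(("brown",(p[...,0]-p[...,2]>40)),("turq",(p[...,1]-p[...,0]>60))):
    mm=mm&(V[...,2]>.112)&(V[...,2]<.155)&(abs(V[...,0]-.5)<.3)
    k,l,st,ce=cv2.connectedComponentsWithStats(mm.astype(np.uint8))
    for i in range(1,k):
        if st[i,4]>80: print(n,V[l==i].mean(0).round(3))
E
```

```text
2.1 [0.52127592 0.26863891 0.25592383] [[-0.651  0.759 -0.001]
 [ 0.759  0.651 -0.   ]
 [ 0.    -0.001 -1.   ]]
1072
((520.0537719726562, 268.48583984375), (8.47940444946289, 54.00128173828125), 39.97762680053711) [0.51981157 0.2693823  0.15001211]
((0.6574306488037109, -0.9522714614868164), (54.00033187866211, 8.478869438171387), 0.6517632007598877) [ 0.00131608 -0.00080871  0.10591424]
316 330 205 288
brown [0.432 0.168 0.149]
turq [0.304 0.23  0.149]
turq [0.546 0.39  0.149]
```

View pics/w1.png

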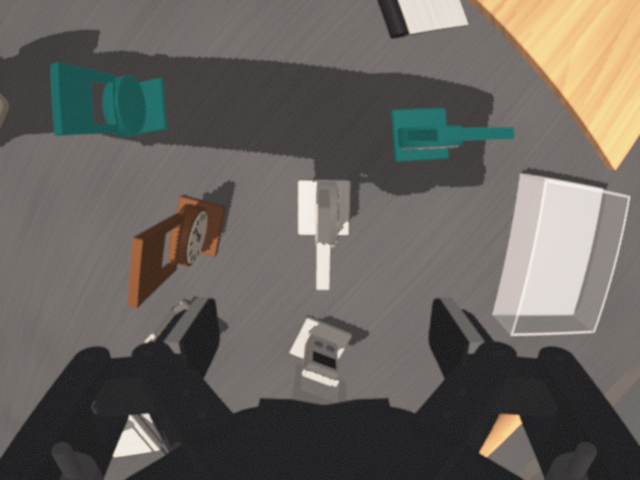

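The wrist view shows the tab top at (323,250), centred between the fingers, with the dial head offset to the right (tool +y, about 40° in world). The measured rectangle is 54 x 8 mm at z = 0.150, which matches the given sizes. Next I descend and grip.

Emit:
jog_arm(increments=[{"dp": [0,-0.05,1],"spin": 0},{"dp": [0,0,1],"spin": 0},{"dp": [0,0,1],"spin": 0},{"dp": [0,0,1],"spin": 0},{"dp": [0,0,0.8],"spin": 0}])

```text
time: 2.65
ee_pos: [0.5203, 0.2679, 0.1589]
orientation: [-1.322, -2.849, 0.001]
wrist_force: [-0.2, 0.8, 0.7]
gripper_width: 0.997
grasp_force: 0.0
```

Emit:
jog_arm(increments=[{"dp": [0,0,0.5],"spin": 0},{"dp": [0,0,0.2],"spin": 0},{"dp": [0,0,0],"spin": 0}])

```text
time: 2.95
ee_pos: [0.5206, 0.2681, 0.1462]
orientation: [-1.317, -2.852, 0.001]
wrist_force: [-0.8, 0.4, 0.4]
gripper_width: 1.003
grasp_force: 0.0
```

Emit:
jog_arm(increments=[{"dp": [0,0,0],"spin": 0},{"dp": [0,0,0],"spin": 0},{"dp": [0,0,0],"spin": 0},{"dp": [0,0,0],"spin": 0},{"dp": [0,0,0],"spin": 0}], jaw=1, grip_force=60)

```text
time: 3.45
ee_pos: [0.5207, 0.2682, 0.1465]
orientation: [1.315, 2.853, 0.0]
wrist_force: [-0.3, -1.1, 0.4]
gripper_width: 0.145
grasp_force: 0.0
```

Emit:
jog_arm(increments=[{"dp": [0,0,0],"spin": 0},{"dp": [0,0,0],"spin": 0},{"dp": [0,0,0],"spin": 0},{"dp": [0,0,0],"spin": 0},{"dp": [0,0,0],"spin": 0}])

```text
time: 3.95
ee_pos: [0.5208, 0.2683, 0.1466]
orientation: [1.315, 2.853, 0.001]
wrist_force: [-0.1, 0.3, 3.6]
gripper_width: 0.083
grasp_force: 59.2
```

Emit:
jog_arm(increments=[{"dp": [0,0,-0.4],"spin": 0},{"dp": [0,0,-0.9],"spin": 0},{"dp": [0,0,-1],"spin": 0},{"dp": [0,0,-1],"spin": 0},{"dp": [0,0,-1],"spin": 0}])

```text
time: 4.45
ee_pos: [0.5203, 0.2679, 0.2331]
orientation: [-1.315, -2.853, 0.001]
wrist_force: [0.4, 0.3, -1.0]
gripper_width: 0.08
grasp_force: 58.6
```

Emit:
jog_arm(increments=[{"dp": [0,0,-1],"spin": 0},{"dp": [0,0,-1],"spin": 0},{"dp": [0,0,-1],"spin": 0},{"dp": [0,0,-1],"spin": 0},{"dp": [0,0,-0.5],"spin": 0}])

```text
time: 4.95
ee_pos: [0.5208, 0.2682, 0.3241]
orientation: [1.315, 2.852, 0.002]
wrist_force: [0.1, 0.3, -1.1]
gripper_width: 0.085
grasp_force: 58.7
```

Emit:
jog_arm(increments=[{"dp": [0,0,0],"spin": 0.183},{"dp": [0,0,0],"spin": 0.183},{"dp": [0,0,0],"spin": 0.183},{"dp": [0,0,0],"spin": 0.183}])

```text
time: 5.35
ee_pos: [0.5204, 0.2679, 0.3217]
orientation: [-2.077, -2.357, 0.002]
wrist_force: [-0.3, -1.7, -1.8]
gripper_width: 0.083
grasp_force: 58.6
```

Emit:
jog_arm(increments=[{"dp": [0,0,0],"spin": 0.183},{"dp": [0,0,0],"spin": 0.183},{"dp": [0,0,0],"spin": 0.183},{"dp": [0,0,0],"spin": 0.183},{"dp": [0,0,0],"spin": 0}])

```text
time: 5.85
ee_pos: [0.5203, 0.268, 0.3218]
orientation: [2.657, 1.676, -0.002]
wrist_force: [-0.5, -0.5, -1.5]
gripper_width: 0.083
grasp_force: 58.6
```

Emit:
jog_arm(increments=[{"dp": [-0.5,0.4,0],"spin": 0},{"dp": [-0.97,0.785,0],"spin": 0},{"dp": [-0.97,0.785,0],"spin": 0},{"dp": [-0.97,0.785,0],"spin": 0},{"dp": [-0.97,0.785,0],"spin": 0}])

```text
time: 6.35
ee_pos: [0.5473, 0.1564, 0.3222]
orientation: [2.652, 1.684, -0.0]
wrist_force: [1.5, 0.5, -2.0]
gripper_width: 0.078
grasp_force: 58.6
```

Emit:
jog_arm(increments=[{"dp": [-0.97,0.785,0],"spin": 0},{"dp": [-0.97,0.785,0],"spin": 0},{"dp": [-0.97,0.785,0],"spin": 0},{"dp": [-0.97,0.785,0],"spin": 0},{"dp": [-0.97,0.785,0],"spin": 0}])

```text
time: 6.85
ee_pos: [0.5764, 0.0351, 0.3222]
orientation: [2.652, 1.684, -0.0]
wrist_force: [-0.4, 0.5, -1.0]
gripper_width: 0.081
grasp_force: 58.6
```

Emit:
jog_arm(increments=[{"dp": [-0.97,0.785,0],"spin": 0},{"dp": [-0.97,0.785,0],"spin": 0},{"dp": [-0.97,0.785,0],"spin": 0},{"dp": [-0.97,0.785,0],"spin": 0},{"dp": [-0.97,0.785,0],"spin": 0}])

```text
time: 7.35
ee_pos: [0.6055, -0.0861, 0.3222]
orientation: [-2.652, -1.684, 0.001]
wrist_force: [0.7, -0.2, -1.8]
gripper_width: 0.079
grasp_force: 58.6
```

Emit:
jog_arm(increments=[{"dp": [-0.97,0.785,0],"spin": 0},{"dp": [-0.97,0.785,0],"spin": 0},{"dp": [-0.97,0.785,0],"spin": 0},{"dp": [-0.97,0.785,0],"spin": 0},{"dp": [-0.97,0.785,0],"spin": 0}])

```text
time: 7.85
ee_pos: [0.6346, -0.2074, 0.3222]
orientation: [-2.652, -1.684, 0.001]
wrist_force: [0.6, 0.5, -1.9]
gripper_width: 0.085
grasp_force: 58.6
```

Emit:
jog_arm(increments=[{"dp": [-0.97,0.785,0],"spin": 0},{"dp": [-0.97,0.785,0],"spin": 0},{"dp": [-0.5,0.4,0],"spin": 0},{"dp": [0,0,0],"spin": 0}])

```text
time: 8.25
ee_pos: [0.649, -0.2688, 0.3216]
orientation: [-2.656, -1.677, 0.002]
wrist_force: [-0.2, 0.7, -1.7]
gripper_width: 0.083
grasp_force: 58.6
```

Emit:
jog_arm(increments=[{"dp": [0,0,0.9],"spin": 0},{"dp": [0,0,1],"spin": 0},{"dp": [0,0,1],"spin": 0},{"dp": [0,0,1],"spin": 0},{"dp": [0,0,0.1],"spin": 0}])

```text
time: 8.75
ee_pos: [0.6488, -0.2642, 0.2395]
orientation: [-2.649, -1.681, 0.003]
wrist_force: [0.1, 0.2, -1.8]
gripper_width: 0.084
grasp_force: 58.6
```

Run:
```python
from w import *
s=get_state();print(s["ee_pos"])
o=np.array([.496,-.193]);ex=np.array([np.cos(np.radians(-25.4)),np.sin(np.radians(-25.4))]);ey=np.array([-ex[1],ex[0]])
def fr(W): 
    A=W.copy(); d=W[...,:2]-o; A[...,0]=d@ex;A[...,1]=d@ey; return A
im=[]
for n in("scene","side"):
    p,W=cloud(n); A=fr(W); im.append(p)
    for nm,m in(("bar",(A[...,2]>.17)&(A[...,2]<.2)&(A[...,0]>.02)&(A[...,0]<.112)&(abs(A[...,1])<.03)),
                ("therm",(A[...,0]>.13)&(A[...,0]<.21)&(abs(A[...,1])<.045)&(A[...,2]>.06)&(A[...,2]<.205)),
                ("foot",(A[...,0]>.13)&(A[...,0]<.21)&(abs(A[...,1])<.045)&(A[...,2]>.06)&(A[...,2]<.106))):
        P=A[m]
        if len(P)<10: print(n,nm,len(P));continue
        print(n,nm,len(P),np.percentile(P,[1,50,99],axis=0).round(4).tolist())
        if nm=="bar": print(" slope",np.polyfit(P[:,0],P[:,1],1).round(4))
cv2.imwrite("pics/hang1.png",np.hstack([im[0][60:360,20:370],im[1][60:360,300:640]])[:,:,::-1])
```

```text
[ 0.64878205 -0.26416229  0.23954999]
scene bar 275 [[0.0222, -0.0032, 0.1763], [0.067, 0.0023, 0.182], [0.1062, 0.0059, 0.1916]]
 slope [-0.0029  0.0023]
scene therm 1375 [[0.1431, -0.0227, 0.0946], [0.172, 0.0201, 0.1239], [0.1934, 0.0326, 0.2012]]
scene foot 619 [[0.1428, -0.0237, 0.0936], [0.1722, 0.0158, 0.1002], [0.1938, 0.0319, 0.1032]]
side bar 344 [[0.0213, -0.0073, 0.1768], [0.0662, -0.0043, 0.1821], [0.1064, 0.0013, 0.1909]]
 slope [-0.0064 -0.0037]
side therm 1582 [[0.1435, -0.0303, 0.0962], [0.1665, -0.0191, 0.1254], [0.1934, 0.0254, 0.2027]]
side foot 690 [[0.1429, -0.0291, 0.0954], [0.1617, -0.0139, 0.1019], [0.1943, 0.0256, 0.1047]]
```

View pics/hang1.png

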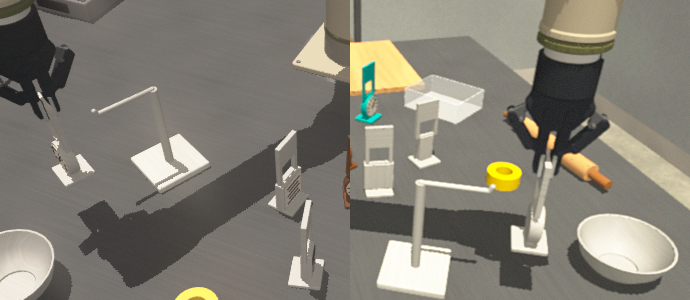

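The crop shows the thermometer hanging plumb from the gripper just beyond the hook tip, with the dial facing away from the post. Its lateral offset from the bar is about 2 mm. The eye spans roughly z = 0.164 to 0.200, and the hook tip 0.176 to 0.192. I slide it in.

Emit:
jog_arm(increments=[{"dp": [0,-0.3,0],"spin": 0},{"dp": [0,-0.6,0],"spin": 0},{"dp": [0,-0.6,0],"spin": 0},{"dp": [0,-0.6,0],"spin": 0},{"dp": [0,-0.6,0],"spin": 0}])

```text
time: 9.35
ee_pos: [0.6007, -0.2427, 0.2439]
orientation: [2.653, 1.679, 0.002]
wrist_force: [0.2, 0.6, -2.5]
gripper_width: 0.083
grasp_force: 58.6
```

Emit:
jog_arm(increments=[{"dp": [0,-0.6,0],"spin": 0},{"dp": [0,-0.6,0],"spin": 0},{"dp": [0,-0.6,0],"spin": 0},{"dp": [0,-0.6,0],"spin": 0},{"dp": [0,-0.3,0],"spin": 0}])

```text
time: 9.85
ee_pos: [0.5518, -0.2195, 0.2439]
orientation: [2.654, 1.679, 0.003]
wrist_force: [0.3, 0.0, -2.0]
gripper_width: 0.082
grasp_force: 58.6
```

Emit:
jog_arm(increments=[{"dp": [0,-0.4,0],"spin": 0},{"dp": [0,0,0],"spin": 0},{"dp": [0,0,0],"spin": 0}])

```text
time: 10.15
ee_pos: [0.5452, -0.2165, 0.2426]
orientation: [2.655, 1.679, 0.001]
wrist_force: [0.8, -0.3, -2.0]
gripper_width: 0.078
grasp_force: 58.6
```

Emit:
jog_arm(increments=[{"dp": [0,0,0.3],"spin": 0},{"dp": [0,0,0.3],"spin": 0},{"dp": [0,0,0.1],"spin": 0},{"dp": [0,0,0],"spin": 0},{"dp": [0,0,0],"spin": 0}])

```text
time: 10.65
ee_pos: [0.545, -0.2165, 0.2282]
orientation: [-2.655, -1.679, 0.0]
wrist_force: [1.0, -0.3, -1.9]
gripper_width: 0.08
grasp_force: 58.6
```

Emit:
jog_arm(increments=[{"dp": [0,0,0.1],"spin": 0},{"dp": [0,0,0],"spin": 0},{"dp": [0,0,0],"spin": 0}])

```text
time: 10.95
ee_pos: [0.545, -0.2164, 0.2263]
orientation: [2.655, 1.679, 0.0]
wrist_force: [-0.1, 0.0, -0.5]
gripper_width: 0.082
grasp_force: 58.6
```

Emit:
jog_arm(increments=[{"dp": [0,0,0.05],"spin": 0},{"dp": [0,0,0],"spin": 0},{"dp": [0,0,0],"spin": 0}])

```text
time: 11.25
ee_pos: [0.545, -0.2164, 0.2253]
orientation: [2.655, 1.679, 0.0]
wrist_force: [1.0, -0.9, -1.7]
gripper_width: 0.082
grasp_force: 58.6
```

Run:
```python
from h import *
im=[]
for n,b in(("scene",(100,260,60,260)),("side",(180,380,300,500))):
    p,W=cloud(n); im.append(cv2.resize(p[b[0]:b[1],b[2]:b[3]],(380,400)))
cv2.imwrite("pics/hang2.png",np.hstack(im)[:,:,::-1])
```

```text
(no output)
```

View pics/hang2.png

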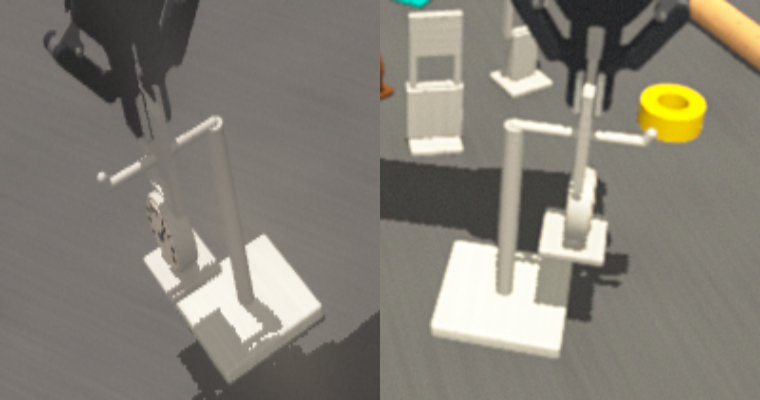

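The bar passes through the eye at about (160,155) in the left crop and (585,130) in the right. The weight is still on the gripper, so I lower it the last bit.

Emit:
jog_arm(increments=[{"dp": [0,0,0.06],"spin": 0},{"dp": [0,0,0],"spin": 0},{"dp": [0,0,0],"spin": 0}])

```text
time: 11.65
ee_pos: [0.5451, -0.2165, 0.2244]
orientation: [2.655, 1.679, 0.001]
wrist_force: [-0.1, 0.6, 1.2]
gripper_width: 0.082
grasp_force: 59.3
```

Emit:
jog_arm(increments=[{"dp": [0,0,0.06],"spin": 0},{"dp": [0,0,0],"spin": 0},{"dp": [0,0,0],"spin": 0}])

```text
time: 11.95
ee_pos: [0.5452, -0.2166, 0.2242]
orientation: [2.654, 1.679, 0.001]
wrist_force: [-2.4, 0.2, 9.5]
gripper_width: 0.079
grasp_force: 60.4
```

Emit:
jog_arm(increments=[{"dp": [0,0,-0.06],"spin": 0},{"dp": [0,0,0],"spin": 0},{"dp": [0,0,0],"spin": 0}], grip_force=20)

```text
time: 12.25
ee_pos: [0.5451, -0.2165, 0.2243]
orientation: [2.655, 1.679, 0.001]
wrist_force: [-0.2, 0.9, 3.8]
gripper_width: 0.083
grasp_force: 59.2
```

Emit:
jog_arm(increments=[{"dp": [0,0,0],"spin": 0},{"dp": [0,0,0],"spin": 0},{"dp": [0,0,0],"spin": 0},{"dp": [0,0,0],"spin": 0},{"dp": [0,0,0],"spin": 0}], jaw=0)

```text
time: 12.75
ee_pos: [0.545, -0.2164, 0.224]
orientation: [-2.655, -1.679, 0.0]
wrist_force: [0.4, 0.2, -1.0]
gripper_width: 0.5
grasp_force: 0.0
```

Emit:
jog_arm(increments=[{"dp": [0,0,0],"spin": 0},{"dp": [0,0,-0.5],"spin": 0},{"dp": [0,0,-1],"spin": 0},{"dp": [0,0,-1],"spin": 0},{"dp": [0,0,-1],"spin": 0}])

```text
time: 13.25
ee_pos: [0.545, -0.2164, 0.2958]
orientation: [2.655, 1.679, 0.001]
wrist_force: [0.1, 0.0, 0.5]
gripper_width: 0.5
grasp_force: 0.0
```

Emit:
jog_arm(increments=[{"dp": [0,0,-1],"spin": 0},{"dp": [0,0,-1],"spin": 0},{"dp": [0,0,0],"spin": 0},{"dp": [0,0,0],"spin": 0},{"dp": [0,0,0],"spin": 0}])

```text
time: 13.75
ee_pos: [0.5447, -0.2163, 0.3333]
orientation: [-2.654, -1.679, 0.001]
wrist_force: [-0.1, 0.4, 0.3]
gripper_width: 0.5
grasp_force: 0.0
```

```bash
cat > c.py <<'E'
from h import *
import sys
im=[]
o=np.array([.496,-.193]);ex=np.array([np.cos(np.radians(-25.4)),np.sin(np.radians(-25.4))]);ey=np.array([-ex[1],ex[0]])
for n,b in(("scene",(100,260,60,260)),("side",(180,380,300,500))):
    p,W=cloud(n); im.append(cv2.resize(p[b[0]:b[1],b[2]:b[3]],(380,400)))
    d=W[...,:2]-o;A=np.stack([d@ex,d@ey,W[...,2]],-1)
    for z0,z1 in((.07,.09),(.19,.235)):
        P=A[(A[...,0]>.014)&(A[...,0]<.1)&(abs(A[...,1])<.05)&(A[...,2]>z0)&(A[...,2]<z1)]
        P=P[np.hypot(P[:,0],P[:,1])>.014]
        print(n,z0,len(P),np.percentile(P,[2,50,98],axis=0).round(3).tolist(), [round(float(x),3) for x in cv2.minAreaRect((P[:,:2]*1000).astype(np.float32))[1]],cv2.minAreaRect((P[:,:2]*1000).astype(np.float32))[2])
cv2.imwrite(f"pics/{sys.argv[1]}.png",np.hstack(im)[:,:,::-1])
E
python3 c.py hang3
```

```text
scene 0.07 495 [[0.029, -0.026, 0.079], [0.064, 0.014, 0.085], [0.08, 0.029, 0.088]] [52.52, 59.799] 0.21434985101222992
scene 0.19 410 [[0.051, -0.024, 0.191], [0.058, 0.009, 0.216], [0.059, 0.029, 0.229]] [60.798, 9.637] 89.48495483398438
side 0.07 656 [[0.029, -0.031, 0.08], [0.052, -0.015, 0.086], [0.079, 0.023, 0.088]] [58.386, 51.82] 89.9870376586914
side 0.19 242 [[0.051, -0.029, 0.191], [0.055, -0.026, 0.224], [0.059, 0.024, 0.229]] [56.259, 8.05] 89.67667388916016
```

View pics/hang3.png

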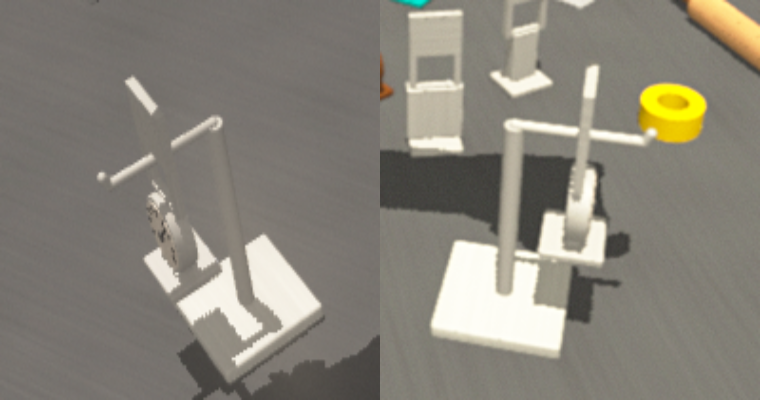

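The thermometer hangs free and straight on the bar, dial outward, at x ≈ 0.055 and y ≈ 0, with the top of its foot at about 0.088. I let it settle and then hand in.

Emit:
jog_arm(increments=[{"dp": [0,0,0]},{"dp": [0,0,0]},{"dp": [0,0,0]},{"dp": [0,0,0]},{"dp": [0,0,0]}])

```text
schema error: expected keys dp, spin
```

Emit:
jog_arm(increments=[{"dp": [0,0,0]},{"dp": [0,0,0]},{"dp": [0,0,0]},{"dp": [0,0,0]},{"dp": [0,0,0]}])

```text
schema error: expected keys dp, spin
```

```bash
python3 c.py hang4; python3 c.py hang5 | head -2; python3 -c "
from bench import *
print(sign_off())"
```

```text
scene 0.07 493 [[0.029, -0.025, 0.079], [0.064, 0.014, 0.085], [0.08, 0.029, 0.088]] [58.584, 52.923] 88.6544189453125
scene 0.19 414 [[0.051, -0.024, 0.191], [0.058, 0.01, 0.215], [0.059, 0.03, 0.229]] [9.934, 57.484] 0.1515607386827469
side 0.07 655 [[0.029, -0.03, 0.08], [0.052, -0.015, 0.085], [0.079, 0.023, 0.088]] [57.639, 52.046] 89.5645523071289
side 0.19 242 [[0.051, -0.03, 0.192], [0.055, -0.026, 0.224], [0.059, 0.025, 0.229]] [57.688, 8.021] 89.7383041381836
scene 0.07 494 [[0.029, -0.026, 0.079], [0.064, 0.014, 0.085], [0.08, 0.029, 0.088]] [52.469, 58.701] 0.007063692901283503
scene 0.19 410 [[0.051, -0.025, 0.191], [0.058, 0.01, 0.216], [0.059, 0.03, 0.229]] [9.56, 59.038] 0.9692771434783936
the job is handed in; nothing more can be done
None
```

I handed the job in with the thermometer hanging by its eye on the hook, straight down, dial outward and about 55 mm out from the post; the gripper was clear and the other two instruments untouched. The two planned settling waits were refused for a format error, but repeated camera readings before hand-in showed no movement; no verdict came back.

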